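Drift the broken stub out of the winder sleeve

ROBOT

A 6-joint arm with a two-finger parallel gripper is mounted at the origin on the work surface. World frame = base frame: x ahead of the robot, y to its left, z up, the work surface at z = 0. Lengths are in mm, angles in degrees, forces in N, time in s.
With the tool pointing down it reaches from about 350 to 850 mm from the base axis. Payload 8.1 kg.
Tool frame: the origin (TCP) lies midway between the tips of the shut fingers; the grasp point (between the pads) lies 19 mm behind it; z points along the fingers, y is the direction in which the jaws open and shut (so a half turn about z gives the same grasp; the last joint's range is limited). The gripper opens to 85 mm and grips with 20 to 120 N. Pads are 22 mm wide; open, the fingers measure 114 mm over their backs; the gripper's body (76 mm by 85 mm) begins 54 mm behind the grasp point. The pads swing forward as they close: fully open they stand 13 mm farther back than shut.
Start: joints at [-74.45, 7.471, 85.268, -0, 87.261, -4.893], TCP at [209.587, -562.209, 231.292] pointing down, gripper open.
Joint ranges: [-169.43, 169.43], [-51.17, 129.36], [1.28, 143.12], [-76.62, 256.62], [0, 156.53], [-152.29, 152.29]. Speed limits (degrees/s): [136.94, 136.94, 159.86, 180, 180, 180].

INTERFACE

Orientations are given as [roll, pitch, yaw] about the fixed x, y, z axes, in that order (R = Rz(yaw) Ry(pitch) Rx(roll)).
In Python, from bench import telemetry, snapshot, camera_params, job gives the robot as it stands. The module is installed in compiled form; this text tells all that it offers.
- The arm moves only by the shell command python3 -m jog 'ROWS' [FORCE]. ROWS is JSON, a list that holds one entry, the list of rows, each a list of 7 numbers: the shift along the tool's x, y, z in units of 50 mm (1.0 is 50 mm), then the turn, a rotation vector about the tool's x, y, z in units of 2 pi rad (1.0 is 2 pi rad), then the opening, from 0 (shut) to 1 (fully open). In form: [[[dx, dy, dz, rx, ry, rz, claw], ...]]. A call has 1 to 12 rows; each row shifts and turns the commanded pose from where the row before left it, along the tool's axes as they then stand; what a row does not reach is not made up. A row lasts 1/8 s, in which the tool goes at most 62.5 mm and 10.7 degrees, less where a joint would pass 70% of its speed; a pose out of reach is approached as far as the arm can. A call with a number of a shift or a turn outside -1 to 1 is refused whole. A call with a gripper value outside its range is refused whole. The fingers move at their own pace and stop on an object; FORCE is the grip in N (left out, the last holds). Time passes only in rows, so rows that do not move let the fingers close. It gives the time, the measured TCP pose, the force and the opening at its end, in the units of the state.
- telemetry.sense(): the state, without advancing time (a new reading comes with each control period).
- snapshot(name): name is "scene" or "top" or "wrist"; returns (picture, depth): 480x640x3 uint8, red, green, blue; 480x640 float32, mm along the optical axis (not along the pixel's ray), 0 where there is no reading.
- camera_params(name): a dict with "K" (3x3 intrinsics, pixels), "D" ([k1, k2, p1, p2, k3] as OpenCV has them; the pictures are not rectified), "extrinsics" (4x4, takes a point from camera to world coordinates). Camera axes: x right, y down, z forward; pixel columns grow to the right and rows downward; lengths in mm; the calibration is good to about 2 mm. A picture is of the moment at which its call begins: read the wrist's pose just before it. camera_params takes no time and is no camera call; for the wrist camera it gives the pose at the moment of the call.
- job.hand_in(): hands the job in, once; it reports no verdict.
The state is a dict: "time": time; "joint_pos": joint angles; "qd": joint speeds; "joint_efforts": joint torques, N m; "tool_pos": TCP position; "tcp_rot": TCP orientation; "ft_force": force on the tool from outside, world axes, zero at the start; "wrist_torque": the same for the moment, N m; "finger_gap": finger opening in mm.
Only numpy, scipy, OpenCV 4.12 (cv2) and the standard library are available. Lean on these libraries where they do the work, as an engineer would, in place of code of your own. Each camera call takes 0.05 s, during which the arm holds its last target. There are 200 camera calls.

TASK

A broken orange plastic stub is stuck inside the aluminium spindle sleeve clamped in the blue vice. Take the wooden-handled drift from its rest, feel its steel rod into the open end of the sleeve away from the steel tray, and push the stub right through so that it drops into the tray; then draw the drift out and lay it back in its rest as you found it. The rod is a close fit and sits crooked in its handle, so go by feel and gently: never bear on the sleeve or the stub harder than a steady hand push of about 25 N, do not pick at the stub with the fingers, and leave the spools and other things where they are.

Things in the scene. Friction and masses are not known exactly. Their poses are not given: they have to be found in the camera images.
- vise: blue machine vice bolted to the bench, copper-lined jaws 60 mm wide, 97 mm high at most, screw and T-handle pointing away from the robot. Origin on the table under the middle of the jaws; x along the clamped sleeve from mouth to exit, z up. Fixed.
- sleeve: aluminium tube 31 mm outside, 100 mm long, straight round 12 mm bore with square unchamfered ends, clamped rigidly and level in the vice, some 20 mm standing out of the jaws at each end. Origin at the middle of the bore's centre line, 82 to 88 mm above the table; x along the bore from mouth (-50 mm) to exit (+50 mm), z up. The bore is clear from the mouth to the stub.
- stub: orange plastic plug stuck in the bore, 11.4 mm diameter, 26 mm long, a thin pin 5 mm long on its exit end. Origin mid-plug, x along it to the exit. It starts 6 mm before to 14 mm past the sleeve's middle, slides stiffly (a steady 9 to 16 N, easing over the last 20 mm) and drops by itself once its back end reaches the exit. 11 to 17 g.
- drift: flat-sided wooden handle 110 long, 22 wide, 26 mm high (pose: origin mid-handle, x to the tip, y across the width, z up in the rest); brass ferrule to x = 65 mm; straight steel rod, 10.5 mm diameter, flat square end at x = 200 mm. The worn rod sits crooked: its tip is up to 3 mm off the handle's x axis, up/down and sideways, new each time, unshown by the pose. 170 g, balanced at x = 76 mm.
- drift_neck (a point): point on the drift's handle axis at x = 65 mm, the front end of the brass ferrule; axes as the drift's.
- rest: fixed wooden rest: board 185 x 70 x 10 mm, two notched posts. The drift lies about level in it, origin 44 to 45 mm above the rest's, within 4 mm along x, tip to +x. Handle's tail in a notch 38 to 52 mm behind the origin (floor 32 mm up, cheeks to 50, 27 wide, flaring), rod in one 98 to 112 mm ahead (floor 38, cheeks to 55, 17 wide, flaring); handle free on both sides. Origin on the table, z up.
- tray: open steel tray 120 x 120 mm, 36 mm high, 3 mm walls, black rubber floor 4.5 mm high, standing loose on the table under the sleeve's exit; origin at the centre of its underside, x and y along its sides. Weighs 450 g.
- spool_red: bystander: thread spool standing on end, 28 mm diameter, 62 mm tall, red thread with white ends; origin at the centre of its underside. Leave it alone.
- spool_blue: bystander: thread spool standing on end, 28 mm diameter, 62 mm tall, blue thread with white ends; origin at the centre of its underside. Leave it alone.
- spool_green: bystander: thread spool standing on end, 28 mm diameter, 62 mm tall, green thread with white ends; origin at the centre of its underside. Leave it alone.
- spool_pink: bystander: thread spool standing on end, 28 mm diameter, 62 mm tall, pink thread with white ends; origin at the centre of its underside. Leave it alone.
- spare_sleeve: bystander: another aluminium sleeve, 31 mm diameter, standing on end, 100 mm tall; origin at the centre of its underside. Leave it alone.
- screwdriver: bystander: screwdriver with a red handle lying on the table. Leave it alone.
- carton: bystander: open yellow carton 75 x 150 x 50 mm with six spools standing in it, about 65 mm high overall. Leave it alone.
- bobbin_tin: bystander: round green bobbin tin with a steel lid, 70 mm diameter, 28 mm high. Leave it alone.
Not all that is in view belongs to the job. What is shaped like the rest but green or turquoise is not meant.

How it is judged (in metres and radians):
On the way, in this order (a step that is already met when the one before it is completed fails the run):
1. the drift's rod is 15 mm or more inside the bore through the mouth, with the stub still in the sleeve (x of drift in the frame of sleeve above -0.235 m and y of drift in the frame of sleeve between -0.012 and 0.012 m and z of drift in the frame of sleeve between -0.012 and 0.012 m and angle between the x axis of drift and the x axis of sleeve, either way round below 0.06 rad and x of stub in the frame of sleeve below 0.05 m), for 0.1 s.
2. the stub is in the tray while the rod is still through the bore (its tip past the sleeve's middle) (x of drift in the frame of sleeve above -0.2 m and y of drift in the frame of sleeve between -0.012 and 0.012 m and z of drift in the frame of sleeve between -0.012 and 0.012 m and angle between the x axis of drift and the x axis of sleeve, either way round below 0.06 rad and x of stub in the frame of tray between -0.058 and 0.058 m and y of stub in the frame of tray between -0.058 and 0.058 m and z of stub in the frame of tray between -0.005 and 0.03 m), for 0.1 s.
At the end, for the whole second after the job is handed in: the stub lies still inside the tray (middle under 30 mm up), the tray within 30 mm of its start, and the drift lies still and let go in its rest, tip the same way as before: within 20 mm along, 8 mm across, 5 mm in height, in line to 0.08 rad (x of stub in the frame of tray between -0.058 and 0.058 m and y of stub in the frame of tray between -0.058 and 0.058 m and z of stub in the frame of tray between -0.005 and 0.03 m and linear speed of stub below 0.05 m/s and x of drift_neck in the frame of rest above 0.03 m and x of drift in the frame of rest between -0.02 and 0.02 m and y of drift in the frame of rest between -0.008 and 0.008 m and z of drift in the frame of rest between 0.04 and 0.05 m and angle between the x axis of drift and the x axis of rest, either way round below 0.08 rad and linear speed of drift below 0.02 m/s and distance of tray from where it was at the start of the episode below 0.03 m); the robot touches nothing.
It fails at once if the drift bears on the sleeve with more than 25 N (contact force between drift and sleeve above 25 N).
It fails at once if the drift bears on the stub with more than 25 N (contact force between drift and stub above 25 N).
It fails at once if the fingers touch the stub (contact force between the fingers and stub above 0.3 N).
It fails at once if a bystander (a spool, the spare sleeve, the screwdriver, the carton or the bobbin tin) is moved by more than 20 mm (distance of any of spool_red, spool_blue, spool_green, spool_pink, spare_sleeve, screwdriver, carton, bobbin_tin from where it was at the start of the episode above 0.02 m).
It also fails if it takes over 69 s, if anything falls off the work surface, if the arm or the gripper's body presses on something with over 40 N, if the wrist force passes 120 N, or if a joint passes its speed limit or range.

## Working session

There is one attempt and no reset: what is moved stays moved. The work goes in short steps, Python scripts to look and compute and a shell command to move; the robot and the scene stay as the last step left them, time stands still between calls to the robot, and variables do not carry over. Pictures are saved under pics/ and viewed, about 8 in all and at most 12, crops included, and the job is handed in when it is done.

```bash
mkdir -p pics; cat > h.py <<'E'
import numpy as np, cv2
from bench import telemetry, snapshot, camera_params, job
def save(n,img): cv2.imwrite('pics/'+n+'.png',cv2.cvtColor(img,cv2.COLOR_RGB2BGR))
def world(cam,depth,K=None,P=None):
    P=P or camera_params(cam);K=np.array(P['K']);D=np.array(P['D']);T=np.array(P['extrinsics'])
    v,u=np.mgrid[0:480,0:640]
    n=cv2.undistortPoints(np.stack([u.ravel(),v.ravel()],1).astype(np.float64)[:,None],K,D)[:,0].reshape(480,640,2)
    X=np.dstack([n*depth[...,None],depth]); W=X@T[:3,:3].T+T[:3,3]; W[depth<=0]=np.nan
    return W
E
python3 - <<'E'
from h import *
for c in ('scene','top'):
    r,d=snapshot(c); save(c,r); W=world(c,d); np.savez(c,r=r,W=W)
    T=np.array(camera_params(c)['extrinsics']); print(c,T.round(2).tolist())
print(telemetry.sense())
E
```

```text
scene [[-0.54, 0.61, -0.58, 1223.0], [0.84, 0.39, -0.37, 374.92], [-0.0, -0.69, -0.73, 978.3], [0.0, 0.0, 0.0, 1.0]]
top [[0.02, -0.98, 0.19, 208.17], [-1.0, -0.02, -0.0, -59.17], [0.01, -0.19, -0.98, 1615.12], [0.0, 0.0, 0.0, 1.0]]
{'time': 0.1, 'joint_pos': array([-7.44507010e+01,  7.51050171e+00,  8.53240670e+01,  1.01607550e-04,
        8.72616190e+01, -4.89531443e+00]), 'qd': array([ 0.00939863, -0.03777377, -0.32117311,  0.04448771, -0.08226901,
       -0.00485385]), 'joint_efforts': array([ 2.34117644e-03, -5.70954788e+01, -5.01939225e+01, -1.08240138e-04,
        8.16558022e-03,  2.61249062e-05]), 'tool_pos': array([ 209.44565689, -561.72188385,  230.34239883]), 'tcp_rot': array([-1.79904172e+02, -8.30932489e-03,  2.04446015e+01]), 'ft_force': array([ 0.48154004,  0.19513495, -0.22994664]), 'wrist_torque': array([ 0.00945535, -0.02558446,  0.02451418]), 'finger_gap': 85.28304365704022}
```

View pics/top.png

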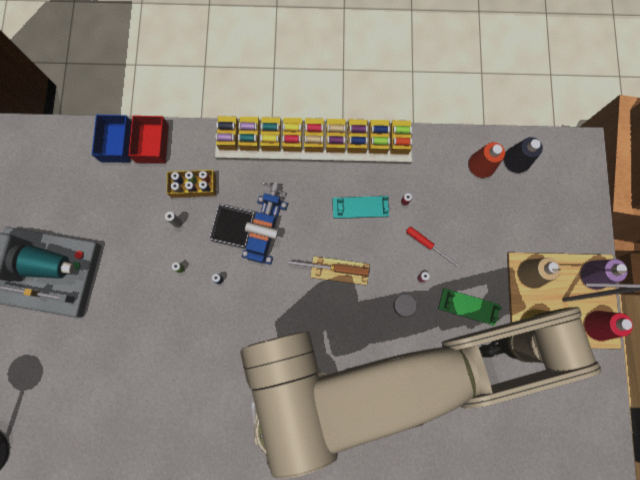

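View pics/scene.png

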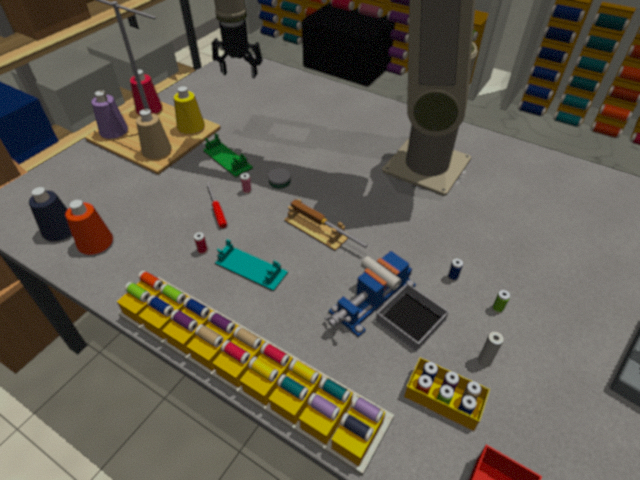

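Top view: the tray is at (232,226) and the sleeve at (261,230), with its mouth on the right. Candidates for the rest are wooden (340,270) holding the drift with its tip to the left, turquoise (360,207) and green (470,305). I choose the wooden one. Next, a close crop and measurements.

```bash
python3 - <<'E'
from h import *
Z=np.load('top.npz');r=Z['r'];W=Z['W']
S=np.load('scene.npz');rs=S['r'];WS=S['W']
a=cv2.resize(r[170:300,190:400],None,fx=3.8,fy=3.8,interpolation=cv2.INTER_CUBIC)
save('crop1',a[:, :800])
for u,v in [(261,230),(250,228),(273,232),(232,226),(320,265),(350,270),(295,264),(312,272),(368,278),(216,278),(424,276),(405,305),(178,267),(170,217)]: print((u,v),W[v,u].round(1),r[v,u])
def line(P,name):
    m=np.median(P,0);P=P[np.linalg.norm(P-m,axis=1)<130]; c=P.mean(0);u,s,vt=np.linalg.svd(P-c,full_matrices=False);d=vt[0]*np.sign(vt[0][1]);t=(P-c)@d
    print(name,len(P),c.round(1),d.round(3),'yaw',np.degrees(np.arctan2(d[1],d[0])).round(2),'ends',(c+d*t.min()).round(1),(c+d*t.max()).round(1))
c=W[230,261]
for nm,R,X in(('top',r,W),('scene',rs,WS)):
    near=np.linalg.norm(X[...,:2]-c[:2],axis=-1)<75
    R=R.astype(int)
    grey=(np.ptp(R,axis=-1)<25)
    k=near&grey&(X[...,2]>88)&(X[...,2]<106); line(X[k],nm+' sleeve')
    h=W[270,350]; near=np.linalg.norm(X[...,:2]-h[:2],axis=-1)<200
    k=near&(R[...,0]-R[...,2]>40)&(X[...,2]>48)&(X[...,2]<75); line(X[k],nm+' handle')
    k=near&(R[...,0]-R[...,2]>30)&(X[...,2]>4)&(X[...,2]<14); line(X[k],nm+' restboard')
    k=near&grey&(X[...,2]>38)&(X[...,2]<60);line(X[k],nm+' rod')
E
```

```text
(261, 230) [534.4 108.5  99.7] [188 189 195]
(250, 228) [539.5 142.6 101.7] [187 187 188]
(273, 232) [529.9  71.6  95.4] [187 186 185]
(232, 226) [565.8 214.9   5.7] [36 33 33]
(320, 265) [437.  -76.9  47.2] [131 120 119]
(350, 270) [ 422.3 -171.5   54. ] [132  83  52]
(295, 264) [438.7   2.3  44.8] [123 119 119]
(312, 272) [418.9 -52.   10.5] [187 167 114]
(368, 278) [ 405.4 -234.4   -3.7] [143 136 126]
(216, 278) [nan nan nan] [103 101 104]
(424, 276) [ 407.3 -401.4   65.4] [107 105 109]
(405, 305) [ 318.9 -348.7   24.1] [98 95 97]
(178, 267) [417.6 365.7  65.8] [185 185 189]
(170, 217) [576.5 402.3  68.1] [128 125 121]
top sleeve 275 [534.6 109.3  97.7] [0.22  0.976 0.009] yaw 77.31 ends [523.7  61.1  97.3] [545.4 157.6  98.2]
top handle 300 [ 423.1 -164.4   56.5] [ 0.112  0.994 -0.015] yaw 83.54 ends [ 415.9 -227.7   57.4] [434.3 -65.2  55. ]
top restboard 619 [ 423.8 -134.7    9.6] [0.116 0.993 0.002] yaw 83.32 ends [ 412.4 -232.8    9.4] [433.9 -48.6   9.7]
top rod 122 [437.2 -38.9  47.7] [ 0.094  0.995 -0.025] yaw 84.61 ends [ 430.6 -108.6   49.5] [443.2  24.5  46.1]
scene sleeve 400 [544.5 108.2  96.2] [ 0.219  0.976 -0.012] yaw 77.34 ends [532.8  56.4  96.8] [555.  155.1  95.6]
scene handle 290 [ 431.1 -164.    55.5] [ 0.098  0.995 -0.019] yaw 84.38 ends [ 424.2 -234.    56.8] [440.6 -66.6  53.6]
scene restboard 726 [ 445.5 -139.7    9.1] [0.086 0.996 0.   ] yaw 85.05 ends [ 436.9 -238.7    9.1] [453.1 -52.1   9.1]
scene rod 155 [443.3 -39.8  45.2] [ 0.138  0.99  -0.028] yaw 82.07 ends [ 432.9 -114.6   47.3] [451.7  20.5  43.5]
```

View pics/crop1.png

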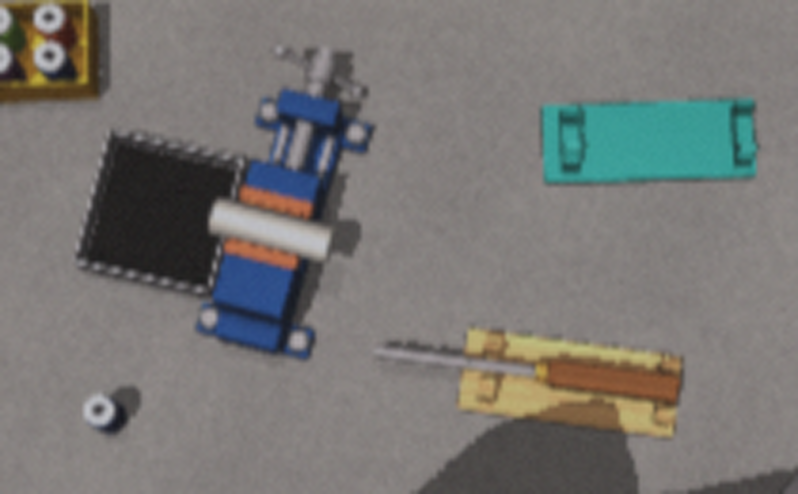

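```bash
cat >> h.py <<'E'
from scipy.spatial.transform import Rotation as Ro
def pose():
    s=telemetry.sense(); return np.array(s['tool_pos']),Ro.from_euler('xyz',s['tcp_rot'],degrees=True)
def plan(p,rpy,n,start=None):
    "constant row (typed n times) that takes the tool to p, rpy; shift applied before turn in each row"
    p0,R0=start or pose(); R1=Ro.from_euler('xyz',rpy,degrees=True); rv=(R0.inv()*R1).as_rotvec(); dr=rv/n
    M=sum(Ro.from_rotvec(dr*k).as_matrix() for k in range(n)); dx=np.linalg.solve(M,R0.inv().apply(np.array(p)-p0))
    print('n',n,'row',(dx/50).round(4).tolist(),(dr/2/np.pi).round(5).tolist(),'mm/row',np.linalg.norm(dx).round(1),'deg/row',np.degrees(np.linalg.norm(dr)).round(2))
E
python3 - <<'E'
from h import *
P=camera_params('wrist');p,R=pose();T=np.array(P['extrinsics'])
print('cam in tool',R.inv().apply(T[:3,3]-p).round(1),(R.inv().as_matrix()@T[:3,:3]).round(3).tolist(),P['K'],P['D'])
plan([430,-110,260],[180,0,84],11)
E
```

```text
cam in tool [  83.6   -2.2 -143.3] [[0.001, -0.945, -0.326], [1.0, 0.0, 0.001], [-0.001, -0.326, 0.945]] [[353.95916333   0.         319.5690881 ]
 [  0.         353.95916333 240.90653053]
 [  0.           0.           1.        ]] [-0.05331126  0.          0.          0.          0.        ]
n 11 row [0.9309, -0.2433, -0.0535] [-2e-05, -2e-05, -0.01605] mm/row 48.2 deg/row 5.78
```

```bash
python3 -m jog '[[[0.93,-0.243,-0.05,0,0,-0.016,1],[0.93,-0.243,-0.05,0,0,-0.016,1],[0.93,-0.243,-0.05,0,0,-0.016,1],[0.93,-0.243,-0.05,0,0,-0.016,1],[0.93,-0.243,-0.05,0,0,-0.016,1],[0.93,-0.243,-0.05,0,0,-0.016,1],[0.93,-0.243,-0.05,0,0,-0.016,1],[0.93,-0.243,-0.05,0,0,-0.016,1],[0.93,-0.243,-0.05,0,0,-0.016,1],[0.93,-0.243,-0.05,0,0,-0.016,1],[0.93,-0.243,-0.05,0,0,-0.016,1]]]' 40; python3 - <<'E'
from h import *
print(pose()[0], telemetry.sense()['tcp_rot'])
plan([432,-82,150],[180,0,84],3)
E
```

```text
time: 1.48
tool_pos: [430.5, -109.5, 258.4]
tcp_rot: [-180.0, -0.0, 84.0]
ft_force: [0.8, 0.0, 0.4]
finger_gap: 85.2
[ 430.4539009  -109.48146575  258.44371882] [-1.79971330e+02 -1.74886137e-02  8.39961386e+01]
n 3 row [0.1831, -0.0087, 0.723] [-3e-05, -2e-05, -0.0] mm/row 37.3 deg/row 0.01
```

```bash
python3 -m jog '[[[0.183,-0.008,0.72,0,0,0,1],[0.183,-0.008,0.72,0,0,0,1],[0.183,-0.008,0.72,0,0,0,1],[0,0,0,0,0,0,1]]]'; python3 - <<'E'
from h import *
P=camera_params('wrist');r,d=snapshot('wrist');save('w1',r);np.savez('w1',r=r,d=d,K=P['K'],D=P['D'],T=P['extrinsics'])
E
```

```text
time: 1.98
tool_pos: [429.9, -82.5, 147.6]
tcp_rot: [-179.6, -0.1, 83.9]
ft_force: [-0.3, -0.4, 0.1]
finger_gap: 85.3
```

View pics/w1.png

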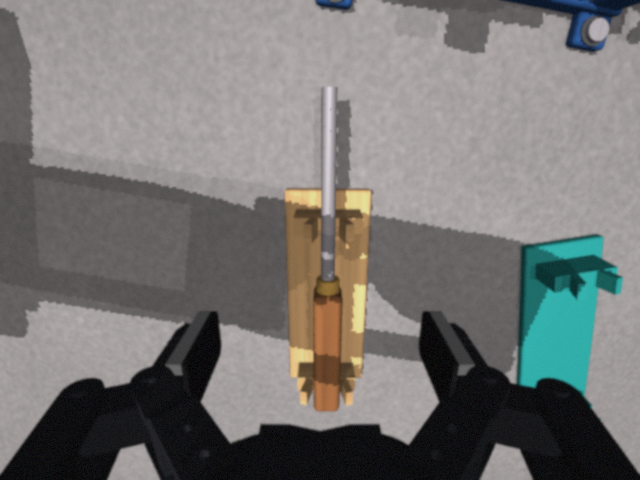

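The wrist view shows the drift in the wooden rest. The rod runs from its tip at (329,88) to the ferrule at (327,285), and the handle's tail is at (326,408). Now I measure the axes.

```bash
python3 - <<'E'
from h import *
Z=np.load('w1.npz');r=Z['r'].astype(int);W=world('w',Z['d'],P=dict(K=Z['K'],D=Z['D'],extrinsics=Z['T']))
def mids(rows,zlo,zhi,wmin,wmax):
    out=[]
    for v in rows:
        k=np.where((W[v,295:362,2]>zlo)&(W[v,295:362,2]<zhi))[0]+295
        k=k[abs(k-327)<wmax]
        if len(k)<wmin: continue
        w=W[v,k]; 
        out.append([*w[:,:2].mean(0),np.percentile(w[:,2],90),w[:,2].mean(),len(k)])
    return np.array(out)
rod=mids(range(86,205,2),35,70,5,15); han=mids(range(296,400,3),48,75,8,22)
for nm,A in(('rod',rod),('handle',han)):
    px=np.polyfit(A[:,1],A[:,0],1);res=A[:,0]-np.polyval(px,A[:,1]);pz=np.polyfit(A[:,1],A[:,3],1)
    print(nm,len(A),'y',A[:,1].min().round(1),A[:,1].max().round(1),'x(y=-120)',np.polyval(px,-120).round(2),'yaw',(90-np.degrees(np.arctan(px[0]))).round(2),'res',res.std().round(2),'z top at ends',np.polyval(pz,A[:,1].min()).round(2),np.polyval(pz,A[:,1].max()).round(2),'slope deg',np.degrees(np.arctan(pz[0])).round(2),'zres',(A[:,3]-np.polyval(pz,A[:,1])).std().round(2))
    print(A[::8].round(1).tolist())
b=(W[...,2]>6)&(W[...,2]<14)&(r[...,0]-r[...,2]>30)
b[:, :280]=0;b[:,380:]=0
P=W[b][:,:2].astype(np.float32); rect=cv2.minAreaRect(P);print('board',rect,len(P),np.percentile(W[b][:,2],50))
E
```

```text
rod 60 y -53.6 23.1 x(y=-120) 429.81 yaw 83.92 res 0.1 z top at ends 47.52 45.72 slope deg -1.34 zres 0.24
[[445.2, 23.1, 47.0, 46.5, 5.0], [444.0, 13.5, 47.3, 45.9, 16.0], [443.0, 3.6, 47.7, 46.1, 16.0], [442.0, -6.6, 48.0, 46.2, 16.0], [440.9, -16.9, 48.2, 46.5, 16.0], [439.7, -27.5, 48.0, 46.9, 14.0], [438.5, -38.3, 48.5, 47.2, 15.0], [437.6, -49.4, 49.0, 47.5, 14.0]]
handle 35 y -216.1 -121.7 x(y=-120) 429.38 yaw 84.09 res 0.31 z top at ends 57.92 57.74 slope deg -0.11 zres 0.65
[[429.3, -121.7, 56.0, 54.8, 29.0], [427.4, -140.3, 59.1, 57.9, 29.0], [424.7, -161.4, 59.1, 58.3, 27.0], [422.6, -184.4, 59.0, 58.0, 28.0], [420.8, -209.8, 59.3, 56.7, 33.0]]
board ((427.49609375, -141.8070068359375), (184.8861541748047, 70.40963745117188), 83.55313873291016) 8855 10.61460481976809
```

```bash
python3 - <<'E'
from h import *
print(*pose(),telemetry.sense()['tcp_rot'],telemetry.sense()['time'])
plan([426.6,-149.5,60],[180,0,84],4)
E
```

```text
[431.38525875 -83.32685141 149.97603759] Rotation.from_matrix(array([[ 1.07253604e-01,  9.94227145e-01, -3.00815142e-03],
                            [ 9.94231586e-01, -1.07251682e-01,  7.93817754e-04],
                            [ 4.66605861e-04, -3.07593897e-03, -9.99995160e-01]])) [-1.79823761e+02 -2.67345475e-02  8.38429774e+01] 2.025
n 4 row [-0.3317, 0.0122, 0.4498] [-0.00012, -2e-05, -0.00011] mm/row 27.9 deg/row 0.06
```

```bash
python3 -m jog '[[[-0.332,0.012,0.45,0,0,0,1],[-0.332,0.012,0.45,0,0,0,1],[-0.332,0.012,0.45,0,0,0,1],[-0.332,0.012,0.45,0,0,0,1],[0,0,0,0,0,0,1],[0,0,0,0,0,0,1]]]'; python3 - <<'E'
from h import *
for i in range(3):
    r,d=snapshot('wrist'); s=telemetry.sense();print(s['tool_pos'],s['tcp_rot'],s['ft_force'])
P=camera_params('wrist')
W=world('w',d,P=P)
c=np.array([425.5,-160]);D=np.array([.105,.9945]);N=np.array([.9945,-.105])
q=W[...,:2]-c;k=(W[...,2]>50)&(W[...,2]<64)&(abs(q@N)<25)&(abs(q@D)<60)
q=q[k];print(len(q),'lateral',np.percentile(q@N,[2,50,98]),'along',np.percentile(q@D,[2,98]))
plan([426.6,-149.5,24],[180,0,84],3)
save('w2',r)
E
```

```text
time: 2.78
tool_pos: [428.9, -150.5, 62.7]
tcp_rot: [179.9, 0.0, 83.8]
ft_force: [0.4, 1.2, 0.1]
finger_gap: 85.5
[ 428.96469983 -150.31617499   62.70891813] [1.79857888e+02 3.96745159e-02 8.37986373e+01] [-0.98698361  1.20485751  0.75564989]
[ 428.96066371 -150.18698081   62.60124852] [1.79852437e+02 4.37059478e-02 8.38223253e+01] [0.32547999 0.89932593 0.07306886]
[ 428.8165858  -150.06512027   62.35496346] [1.79865730e+02 4.14372097e-02 8.38335234e+01] [ 0.21207075  0.43265542 -0.46558329]
8465 lateral [-11.03542755  -0.38419749  10.1393657 ] along [-57.66594637  48.55789882]
n 3 row [0.0023, -0.0155, 0.2557] [0.00012, 4e-05, -0.00015] mm/row 12.8 deg/row 0.07
```

```bash
python3 -m jog '[[[0.002,-0.015,0.255,0,0,0,1],[0.002,-0.015,0.255,0,0,0,1],[0.002,-0.015,0.255,0,0,0,1],[0,0,0,0,0,0,1],[0,0,0,0,0,0,0.6],[0,0,0,0,0,0,0.6]]]'; python3 -m jog '[[[0,0,0,0,0,0,0.3],[0,0,0,0,0,0,0.15],[0,0,0,0,0,0,0],[0,0,0,0,0,0,0],[0,0,0,0,0,0,0]]]' 50
python3 - <<'E'
from h import *
s=telemetry.sense();print(s)
E
```

```text
time: 3.68
tool_pos: [425.9, -149.7, 23.0]
tcp_rot: [180.0, 0.0, 83.8]
ft_force: [0.0, 0.4, 0.3]
finger_gap: 52.2
time: 4.3
tool_pos: [426.1, -149.7, 23.0]
tcp_rot: [179.9, 0.0, 83.8]
ft_force: [1.9, 0.1, 4.7]
finger_gap: 21.5
{'time': 4.3, 'joint_pos': array([-2.58710564e+01, -3.36438843e+00,  1.19461866e+02,  7.97516651e-03,
        6.38336666e+01, -1.96775516e+01]), 'qd': array([ 0.09973064, -0.00406461, -0.04693496,  0.02411875,  0.0022176 ,
       -0.03966685]), 'joint_efforts': array([ -0.53362744, -37.27098942, -39.64310646,  -0.29538366,
         0.58179751,   0.0852798 ]), 'tool_pos': array([ 426.05432459, -149.66140218,   23.00397349]), 'tcp_rot': array([1.79932754e+02, 1.64417235e-02, 8.38029730e+01]), 'ft_force': array([1.89357656, 0.14132774, 4.70656624]), 'wrist_torque': array([-0.00541003, -0.2723687 ,  0.06394243]), 'finger_gap': 21.504802417399084}
```

```bash
python3 -m jog '[[[0,0,-0.1,0,0,0,0],[0,0,-0.3,0,0,0,0],[0,0,-0.5,0,0,0,0],[0,0,-0.6,0,0,0,0],[0,0,-0.6,0,0,0,0],[0,0,-0.4,0,0,0,0],[0,0,-0.05,0,0,0,0],[0,0,0,0,0,0,0]]]'; python3 - <<'E'
from h import *
s=telemetry.sense();print(s['ft_force'],s['wrist_torque'],s['finger_gap'])
plan([477.8,46.7,150],[180,0,77.3],7)
E
```

```text
time: 5.3
tool_pos: [424.9, -149.3, 149.6]
tcp_rot: [-179.9, -0.0, 83.8]
ft_force: [0.1, -0.1, -2.5]
finger_gap: 21.7
[ 0.10168825 -0.06874796 -2.51609105] [-0.01319019  0.00340226 -0.06124839] 21.661262878614007
n 7 row [0.5769, 0.0617, -0.0012] [-2e-05, -0.0, 0.00258] mm/row 29.0 deg/row 0.93
```

```bash
python3 -m jog '[[[0.3,0.03,0,0,0,0.0013,0],[0.577,0.062,0,0,0,0.0026,0],[0.577,0.062,0,0,0,0.0026,0],[0.577,0.062,0,0,0,0.0026,0],[0.577,0.062,0,0,0,0.0026,0],[0.577,0.062,0,0,0,0.0026,0],[0.577,0.062,0,0,0,0.0026,0],[0.277,0.032,0,0,0,0.0013,0],[0,0,0,0,0,0,0],[0,0,0,0,0,0,0]]]'; python3 - <<'E'
from h import *
p,R=pose();P=camera_params('wrist');r,d=snapshot('wrist');save('w3',r);np.savez('w3',r=r,d=d,K=P['K'],D=P['D'],T=P['extrinsics'],p=p,R=R.as_matrix())
print(p,telemetry.sense()['tcp_rot'],pose()[0])
E
```

```text
time: 6.55
tool_pos: [478.1, 45.7, 149.6]
tcp_rot: [-179.9, 0.0, 77.2]
ft_force: [-0.0, -1.0, -1.5]
finger_gap: 21.4
[478.10823739  45.71397852 149.59802755] [-1.79969203e+02  2.73311586e-02  7.72168762e+01] [478.21917822  45.63156453 149.7688974 ]
```

View pics/w3.png

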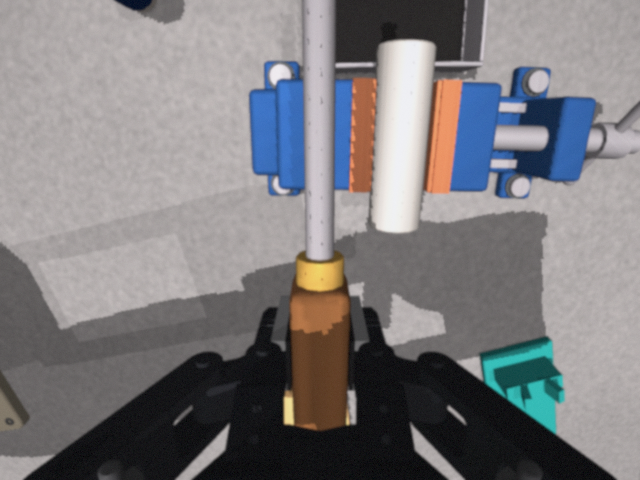

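The sleeve shows its exit at (407,40) and its mouth at (396,230). The held rod runs up column 320, with the ferrule at (320,268). I'll fit cylinders to both.

```bash
cat >> h.py <<'E'
from scipy.optimize import least_squares
def cyl(P,rad,d0,view):
    c0=np.median(P,0)-np.array([0,0,rad*.6]); d0=d0/np.linalg.norm(d0); a=np.cross(d0,[0,0,1.]);a/=np.linalg.norm(a);b=np.cross(a,d0)
    def f(q):
        d=d0+q[2]*a+q[3]*b; d/=np.linalg.norm(d); w=P-(c0+q[0]*a+q[1]*b); return np.linalg.norm(w-np.outer(w@d,d),axis=1)-rad
    s=least_squares(f,[0,0,0,0],loss='soft_l1',f_scale=.5); q=s.x; d=d0+q[2]*a+q[3]*b; d/=np.linalg.norm(d); c=c0+q[0]*a+q[1]*b; t=(P-c)@d
    return c,d,t,f(q)
E
python3 - <<'E'
from h import *
Z=np.load('w3.npz');W=world('w',Z['d'],P=dict(K=Z['K'],D=Z['D'],extrinsics=Z['T']));R=Ro.from_matrix(Z['R']);p=Z['p'];g=Z['r'].astype(int)
cam=Z['T'][:3,3]
def rep(nm,P,rad,d0):
    c,d,t,e=cyl(P,rad,d0,cam)
    print(nm,len(P),'yaw',np.degrees(np.arctan2(d[1],d[0])).round(2),'pitch up',np.degrees(np.arcsin(d[2])).round(2),'ends',(c+d*np.percentile(t,.5)).round(2),(c+d*np.percentile(t,99.5)).round(2),'rms',np.sqrt((e**2).mean()).round(2)); return c,d
M=np.zeros((480,640),bool)
M[36:236,368:440]=1; k=M&(W[...,2]>86)&(W[...,2]<106)&(np.ptp(g,axis=-1)<35)
cs,ds=rep('sleeve',W[k],15.5,np.array([.22,.976,0]))
M[:]=0;M[5:240,296:345]=1;k=M&(W[...,2]>150)&(W[...,2]<185)
cr,dr=rep('rod',W[k],5.25,np.array([.22,.976,0]))
M[:]=0;M[300:400,296:345]=1;k=M&(W[...,2]>170)&(W[...,2]<190);h=W[k];c=h.mean(0);u,s,vt=np.linalg.svd(h-c,full_matrices=False);d=vt[0]*np.sign(vt[0][1]);print('handle top',c.round(1),'yaw',np.degrees(np.arctan2(d[1],d[0])).round(2),'pitch',np.degrees(np.arcsin(d[2])).round(2))
print('rod dir in tool',R.inv().apply(dr).round(4),'rod pt in tool at x=90', R.inv().apply(cr-p).round(2))
# rod tip: at tool x ~175
q=R.inv().apply(cr-p);v=R.inv().apply(dr);
for x in(60,130,175): print(x,(q+v*(x-q[0])/v[0]).round(2))
E
```

```text
sleeve 10271 yaw 76.87 pitch up -0.01 ends [526.05  60.71  84.81] [548.35 156.29  84.8 ] rms 0.6
rod 7419 yaw 77.45 pitch up -1.41 ends [486.55  90.99 171.08] [502.23 161.45 169.3 ] rms 0.54
handle top [478.   52.  184.7] yaw 77.32 pitch -0.39
rod dir in tool [ 0.9997 -0.0036  0.024 ] rod pt in tool at x=90 [ 86.69  -1.93 -20.54]
60 [ 60.    -1.83 -21.18]
130 [130.    -2.09 -19.5 ]
175 [175.    -2.25 -18.42]
```

```bash
cat >> h.py <<'E'
D=np.array([.2272,.9738,0]);D/=np.linalg.norm(D);C=np.array([537.2,108.5,84.8]);TIP=np.array([175.3,-2.25,-18.42]);RPY=[180,-1.41,76.64]
def tcp_for(s,dz=0): return C+s*D+[0,0,dz]-Ro.from_euler('xyz',RPY,degrees=True).apply(TIP)
def where():
    p,R=pose();q=p+R.apply(TIP)-C;N=np.cross([0,0,1],D);s=telemetry.sense()
    f=np.array(s['ft_force']);print('tip s %.2f left %.2f up %.2f'%(q@D,q@N,q[2]),'F along %.1f left %.1f up %.1f'%(f@D,f@N,f[2]),'rpy',np.round(s['tcp_rot'],2),'t %.2f gap %.1f'%(s['time'],s['finger_gap']),'M',np.round(s['wrist_torque'],2))
E
python3 - <<'E'
from h import *
where();a=tcp_for(-62,70);print(a,tcp_for(-62))
plan(a,RPY,7)
E
```

```text
tip s 100.67 left 46.46 up 83.31 F along -0.5 left -0.6 up -2.1 rpy [-1.7997e+02  3.0000e-02  7.7220e+01] t 6.60 gap 21.6 M [-0.17 -0.04  0.01]
[ 484.9127001  -122.46163481  132.07203013] [ 484.9127001  -122.46163481   62.07203013]
n 7 row [-0.4641, 0.1269, 0.0458] [-1e-05, 0.00057, 0.00023] mm/row 24.2 deg/row 0.22
```

```bash
python3 -m jog '[[[-0.25,0.06,0.02,0,0.0004,0.0001,0],[-0.464,0.127,0.046,0,0.0006,0.0002,0],[-0.464,0.127,0.046,0,0.0006,0.0003,0],[-0.464,0.127,0.046,0,0.0006,0.0002,0],[-0.464,0.127,0.046,0,0.0006,0.0003,0],[-0.464,0.127,0.046,0,0.0006,0.0002,0],[-0.464,0.127,0.046,0,0.0006,0.0002,0],[-0.214,0.067,0.026,0,0,0.0001,0],[0,0,0,0,0,0,0],[0,0,0,0,0,0,0]]]'; python3 - <<'E'
from h import *
where();plan(tcp_for(-62),RPY,4)
E
```

```text
time: 7.85
tool_pos: [485.3, -121.1, 132.1]
tcp_rot: [-180.0, -1.5, 76.7]
ft_force: [-0.2, 0.3, -2.1]
finger_gap: 21.4
tip s -60.64 left 0.03 up 70.13 F along 0.2 left 0.3 up -2.1 rpy [-179.99   -1.46   76.68] t 7.85 gap 21.4 M [-0.1  -0.   -0.03]
n 4 row [-0.0157, -0.0003, 0.3497] [-1e-05, -3e-05, 3e-05] mm/row 17.5 deg/row 0.02
```

```bash
python3 -m jog '[[[0,0,0.25,0,0,0,0],[-0.02,0,0.35,0,0,0,0],[-0.02,0,0.35,0,0,0,0],[-0.02,0,0.35,0,0,0,0],[0,0,0.1,0,0,0,0],[0,0,0,0,0,0,0],[0,0,0,0,0,0,0],[0,0,0,0,0,0,0]]]'; python3 - <<'E'
from h import *
where();plan(tcp_for(-62),RPY,1)
s,d=snapshot('scene');save('s2',s)
P=camera_params('scene');K=np.array(P['K']);T=np.linalg.inv(P['extrinsics'])
def px(X):
    return cv2.projectPoints(np.array([X],float),cv2.Rodrigues(T[:3,:3])[0],T[:3,3],K,np.array(P['D']))[0].ravel().round(1)
print(px(C-50*D),px(C-62*D))
u,v=px(C-50*D).astype(int);a=s[v-50:v+50,u-65:u+65];save('s2c',cv2.resize(a,None,fx=6,fy=6,interpolation=cv2.INTER_CUBIC))
E
```

```text
time: 8.85
tool_pos: [485.7, -123.0, 62.8]
tcp_rot: [179.9, -1.4, 76.7]
ft_force: [-0.2, -0.2, -1.6]
finger_gap: 21.6
tip s -62.37 left -0.76 up 0.77 F along -0.3 left 0.1 up -1.6 rpy [179.92  -1.43  76.67] t 8.85 gap 21.6 M [-0.06  0.04  0.05]
n 1 row [0.0067, -0.0178, 0.0144] [0.00021, -6e-05, 9e-05] mm/row 1.2 deg/row 0.09
[365.7 260.6] [362.  257.9]
```

View pics/s2c.png

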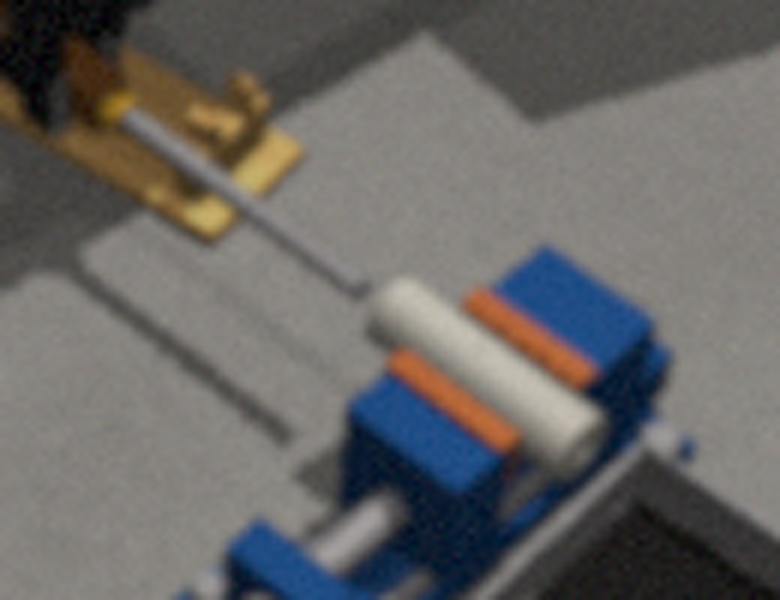

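```bash
python3 -m jog '[[[0.04,-0.015,0.014,0,0,0,0],[0.04,0,0,0,0,0,0],[0.04,0,0,0,0,0,0],[0.04,0,0,0,0,0,0],[0.02,0,0,0,0,0,0],[0,0,0,0,0,0,0],[0,0,0,0,0,0,0]]]'; python3 -c "
from h import *
where()"; python3 -m jog '[[[0.01,0,0,0,0,0,0],[0.01,0,0,0,0,0,0],[0.01,0,0,0,0,0,0],[0.01,0,0,0,0,0,0]]]'; python3 -c "
from h import *
where()"
```

```text
time: 9.78
tool_pos: [486.4, -113.8, 61.5]
tcp_rot: [-180.0, -1.4, 76.7]
ft_force: [-0.2, -0.4, -1.4]
finger_gap: 21.3
tip s -53.25 left 0.59 up -0.49 F along -0.4 left 0.1 up -1.4 rpy [-179.99   -1.44   76.68] t 9.78 gap 21.3 M [-0.11  0.   -0.03]
time: 10.28
tool_pos: [486.9, -111.8, 61.5]
tcp_rot: [-180.0, -1.4, 76.7]
ft_force: [0.3, -0.0, -3.0]
finger_gap: 21.3
tip s -51.20 left 0.58 up -0.43 F along 0.1 left -0.3 up -3.0 rpy [-179.99   -1.44   76.68] t 10.28 gap 21.3 M [-0.08 -0.   -0.01]
```

```bash
python3 -m jog '[[[0,0.011,-0.008,0,0,0,0],[0,0,0,0,0,0,0],[0.01,0,0,0,0,0,0],[0.01,0,0,0,0,0,0]]]'>/dev/null; python3 -c "
from h import *
where()"; python3 -m jog '[[[0.01,0,0,0,0,0,0],[0.01,0,0,0,0,0,0]]]'>/dev/null; python3 -c "
from h import *
where()"; python3 -m jog '[[[0.01,0,0,0,0,0,0],[0.01,0,0,0,0,0,0]]]'>/dev/null; python3 -c "
from h import *
where()"
```

```text
tip s -50.21 left 0.06 up -0.03 F along -0.7 left 0.1 up -1.8 rpy [-179.99   -1.44   76.68] t 10.78 gap 21.0 M [-0.1  -0.02 -0.02]
tip s -49.21 left 0.03 up 0.00 F along -1.1 left 0.1 up -2.1 rpy [-179.99   -1.44   76.67] t 11.03 gap 21.2 M [-0.09  0.09 -0.02]
tip s -48.22 left 0.02 up 0.04 F along -0.1 left -0.5 up -1.9 rpy [-179.99   -1.44   76.67] t 11.28 gap 21.1 M [-0.1  -0.03  0.  ]
```

```bash
cat > w.py <<'E'
from h import *
where()
E
J='python3 -m jog'; for i in 1; do python3 -m jog '[[[0.01,0,0,0,0,0,0],[0.01,0,0,0,0,0,0]]]'>/dev/null; python3 w.py; done
python3 -m jog '[[[0.01,0,0,0,0,0,0],[0.01,0,0,0,0,0,0]]]'>/dev/null; python3 w.py
```

```text
tip s -47.23 left 0.02 up 0.07 F along -0.4 left 0.0 up -2.1 rpy [-179.99   -1.44   76.68] t 11.53 gap 21.6 M [-0.09  0.04  0.  ]
tip s -46.19 left 0.05 up 0.08 F along -0.1 left 0.6 up -1.5 rpy [-179.99   -1.44   76.68] t 11.78 gap 21.5 M [-0.14 -0.03  0.01]
```

```bash
python3 -m jog '[[[0.015,0,0,0,0,0,0],[0.015,0,0,0,0,0,0]]]'>/dev/null; python3 w.py;python3 -m jog '[[[0.015,0,0,0,0,0,0],[0.015,0,0,0,0,0,0]]]'>/dev/null; python3 w.py;python3 -m jog '[[[0.015,0,0,0,0,0,0],[0.015,0,0,0,0,0,0]]]'>/dev/null; python3 w.py
```

```text
tip s -44.71 left 0.01 up 0.13 F along -0.6 left -1.0 up -1.9 rpy [-179.99   -1.44   76.67] t 12.03 gap 21.2 M [-0.08 -0.    0.03]
tip s -43.18 left 0.01 up 0.18 F along 0.2 left -0.4 up -2.2 rpy [-179.99   -1.44   76.67] t 12.28 gap 21.3 M [-0.07  0.05  0.01]
tip s -41.71 left 0.01 up 0.20 F along -1.0 left -0.9 up -1.2 rpy [-179.99   -1.44   76.67] t 12.53 gap 21.5 M [-0.09  0.05 -0.04]
```

```bash
python3 -m jog '[[[0.02,0,0.002,0,0,0,0],[0.02,0,0.002,0,0,0,0],[0.02,0,0.001,0,0,0,0]]]'>/dev/null; python3 w.py;python3 -m jog '[[[0.02,0,0.0005,0,0,0,0],[0.02,0,0.0005,0,0,0,0],[0.02,0,0.0005,0,0,0,0],[0.02,0,0.0005,0,0,0,0]]]'>/dev/null; python3 w.py;python3 -m jog '[[[0.02,-0.0001,0.0005,0,0,0,0],[0.02,-0.0001,0.0005,0,0,0,0],[0.02,-0.0001,0.0005,0,0,0,0],[0.02,-0.0001,0.0005,0,0,0,0]]]'>/dev/null; python3 w.py
```

```text
tip s -38.67 left -0.00 up 0.01 F along -0.2 left -0.4 up -1.6 rpy [-179.99   -1.44   76.68] t 12.90 gap 21.3 M [-0.09  0.1   0.04]
tip s -34.65 left 0.03 up 0.00 F along -0.6 left 0.7 up -0.8 rpy [-179.99   -1.44   76.68] t 13.40 gap 20.7 M [-0.12  0.04  0.02]
tip s -30.67 left 0.00 up 0.02 F along -0.1 left -0.8 up -1.1 rpy [-179.99   -1.44   76.67] t 13.90 gap 21.3 M [-0.08 -0.02  0.04]
```

```bash
python3 -m jog '[[[0.02,-0.0001,0.0005,0,0,0,0],[0.02,-0.0001,0.0005,0,0,0,0],[0.02,-0.0001,0.0005,0,0,0,0],[0.02,-0.0001,0.0005,0,0,0,0],[0.02,-0.0001,0.0005,0,0,0,0],[0.02,-0.0001,0.0005,0,0,0,0],[0.02,-0.0001,0.0005,0,0,0,0],[0.02,-0.0001,0.0005,0,0,0,0]]]'>/dev/null; python3 w.py;python3 -m jog '[[[0.01,0,0.0002,0,0,0,0],[0.01,0,0.0003,0,0,0,0],[0.01,0,0.0002,0,0,0,0],[0.01,0,0.0003,0,0,0,0]]]'>/dev/null; python3 w.py;python3 -m jog '[[[0.01,0,0.0002,0,0,0,0],[0.01,0,0.0003,0,0,0,0],[0.01,0,0.0002,0,0,0,0],[0.01,0,0.0003,0,0,0,0]]]'>/dev/null; python3 w.py
```

```text
tip s -22.68 left -0.00 up 0.04 F along -0.2 left -0.2 up -2.1 rpy [-179.99   -1.44   76.67] t 14.90 gap 21.4 M [-0.12  0.   -0.03]
tip s -20.72 left -0.02 up 0.03 F along -0.0 left -0.6 up -0.5 rpy [-179.99   -1.44   76.68] t 15.40 gap 21.7 M [-0.08  0.05 -0.03]
tip s -18.71 left 0.00 up 0.02 F along 0.7 left 0.4 up -1.8 rpy [-179.99   -1.44   76.68] t 15.90 gap 21.2 M [-0.09  0.01  0.02]
```

```bash
for k in a; do python3 -m jog '[[[0.01,0,0.0002,0,0,0,0],[0.01,0,0.0003,0,0,0,0],[0.01,0,0.0002,0,0,0,0],[0.01,0,0.0003,0,0,0,0]]]'>/dev/null; python3 w.py; python3 -m jog '[[[0.01,0,0.0002,0,0,0,0],[0.01,0,0.0003,0,0,0,0],[0.01,0,0.0002,0,0,0,0],[0.01,0,0.0003,0,0,0,0]]]'>/dev/null; python3 w.py;python3 -m jog '[[[0.01,0,0.0002,0,0,0,0],[0.01,0,0.0003,0,0,0,0],[0.01,0,0.0002,0,0,0,0],[0.01,0,0.0003,0,0,0,0]]]'>/dev/null; python3 w.py; python3 -m jog '[[[0.01,0,0.0002,0,0,0,0],[0.01,0,0.0003,0,0,0,0],[0.01,0,0.0002,0,0,0,0],[0.01,0,0.0003,0,0,0,0]]]'>/dev/null; python3 w.py; done
```

```text
tip s -16.72 left -0.03 up 0.03 F along -0.6 left -0.0 up -2.0 rpy [-179.99   -1.44   76.68] t 16.40 gap 21.2 M [-0.12  0.01  0.02]
tip s -16.06 left -0.17 up -0.31 F along -9.5 left 0.1 up -1.9 rpy [180.    -1.31  76.67] t 16.90 gap 21.3 M [-1.44  0.33 -0.05]
tip s -14.88 left -0.31 up -0.49 F along -12.1 left 0.6 up -0.6 rpy [179.99  -1.24  76.64] t 17.40 gap 21.5 M [-1.84  0.47  0.06]
tip s -12.91 left -0.34 up -0.47 F along -12.5 left 0.4 up -0.9 rpy [179.99  -1.24  76.64] t 17.90 gap 21.4 M [-1.89  0.45  0.1 ]
```

```bash
python3 -m jog '[[[0.015,-0.003,-0.004,0,0.0003,0,0],[0.015,-0.003,-0.003,0,0.0002,0,0],[0.015,0,0.0003,0,0,0,0],[0.015,0,0.0004,0,0,0,0]]]'>/dev/null; python3 w.py;  python3 -m jog '[[[0.02,0,0.0005,0,0,0,0],[0.02,0,0.0005,0,0,0,0],[0.02,0,0.0005,0,0,0,0],[0.02,0,0.0005,0,0,0,0],[0.02,0,0.0005,0,0,0,0]]]'>/dev/null; python3 w.py;  python3 -m jog '[[[0.02,0,0.0005,0,0,0,0],[0.02,0,0.0005,0,0,0,0],[0.02,0,0.0005,0,0,0,0],[0.02,0,0.0005,0,0,0,0],[0.02,0,0.0005,0,0,0,0]]]'>/dev/null; python3 w.py
```

```text
tip s -10.08 left 0.01 up 0.30 F along -13.6 left -0.9 up -1.7 rpy [180.    -1.4   76.64] t 18.40 gap 21.2 M [-2.11  0.44 -0.01]
tip s -5.11 left 0.05 up 0.25 F along -14.0 left -0.4 up -2.5 rpy [-179.99   -1.4    76.64] t 19.02 gap 21.5 M [-2.13  0.57 -0.03]
tip s -0.11 left 0.02 up 0.27 F along -13.8 left -0.2 up -1.9 rpy [-179.99   -1.4    76.64] t 19.65 gap 21.1 M [-2.15  0.53 -0.01]
```

```bash
python3 -m jog '[[[0.02,0,0.003,0,0,0,0],[0.02,0,0.003,0,0,0,0],[0.02,0,0.0005,0,0,0,0],[0.02,0,0.0005,0,0,0,0],[0.02,0,0.0005,0,0,0,0],[0.02,0,0.0005,0,0,0,0],[0.02,0,0.0005,0,0,0,0],[0.02,0,0.0005,0,0,0,0]]]'>/dev/null; python3 w.py;  python3 -m jog '[[[0.02,0,0.0005,0,0,0,0],[0.02,0,0.0005,0,0,0,0],[0.02,0,0.0005,0,0,0,0],[0.02,0,0.0005,0,0,0,0],[0.02,0,0.0005,0,0,0,0],[0.02,0,0.0005,0,0,0,0],[0.02,0,0.0005,0,0,0,0],[0.02,0,0.0005,0,0,0,0]]]'>/dev/null; python3 w.py
```

```text
tip s 7.90 left -0.01 up 0.04 F along -13.2 left 0.1 up -1.4 rpy [-179.99   -1.4    76.64] t 20.65 gap 21.6 M [-2.12  0.5   0.03]
tip s 15.91 left -0.02 up 0.05 F along -14.0 left -0.3 up -1.3 rpy [-179.99   -1.4    76.64] t 21.65 gap 21.3 M [-2.1   0.43 -0.04]
```

```bash
python3 -m jog '[[[0.02,0,0.0005,0,0,0,0],[0.02,0,0.0005,0,0,0,0],[0.02,0,0.0005,0,0,0,0],[0.02,0,0.0005,0,0,0,0],[0.02,0,0.0005,0,0,0,0],[0.02,0,0.0005,0,0,0,0],[0.02,0,0.0005,0,0,0,0],[0.02,0,0.0005,0,0,0,0]]]'>/dev/null; python3 w.py;  python3 -m jog '[[[0.02,0,0.0005,0,0,0,0],[0.02,0,0.0005,0,0,0,0],[0.02,0,0.0005,0,0,0,0],[0.02,0,0.0005,0,0,0,0],[0.02,0,0.0005,0,0,0,0],[0.02,0,0.0005,0,0,0,0]]]'>/dev/null; python3 w.py;  python3 -m jog '[[[0.02,0,0.0005,0,0,0,0],[0.02,0,0.0005,0,0,0,0],[0.02,0,0.0005,0,0,0,0],[0.02,0,0.0005,0,0,0,0],[0.02,0,0.0005,0,0,0,0],[0.02,0,0.0005,0,0,0,0]]]'>/dev/null; python3 w.py
```

```text
tip s 24.18 left -0.01 up 0.13 F along -11.9 left 0.8 up -1.6 rpy [-179.98   -1.43   76.64] t 22.65 gap 21.3 M [-1.88  0.42 -0.02]
tip s 30.69 left 0.04 up 0.27 F along -9.4 left 0.1 up -2.1 rpy [-179.98   -1.48   76.65] t 23.40 gap 21.4 M [-1.45  0.36 -0.09]
tip s 37.05 left 0.02 up 0.40 F along -6.8 left -1.2 up -1.3 rpy [-179.98   -1.51   76.65] t 24.15 gap 21.3 M [-1.17  0.22 -0.04]
```

```bash
python3 -m jog '[[[0.02,0,0.0025,0,-0.0002,0,0],[0.02,0,0.0015,0,-0.0002,0,0],[0.02,0,0.0005,0,0,0,0],[0.02,0,0.0005,0,0,0,0],[0.02,0,0.0005,0,0,0,0],[0.02,0,0.0005,0,0,0,0]]]'>/dev/null; python3 w.py;  python3 -m jog '[[[0.02,0,0.0005,0,0,0,0],[0.02,0,0.0005,0,0,0,0],[0.02,0,0.0005,0,0,0,0],[0.02,0,0.0005,0,0,0,0]]]'>/dev/null; python3 w.py;  python3 -m jog '[[[0.02,0,0.0005,0,0,0,0],[0.02,0,0.0005,0,0,0,0],[0.02,0,0.0005,0,0,0,0],[0.02,0,0.0005,0,0,0,0]]]'>/dev/null; python3 w.py
```

```text
tip s 43.56 left 0.02 up 0.03 F along -5.2 left -0.6 up -2.2 rpy [-179.99   -1.41   76.66] t 24.90 gap 21.6 M [-0.82  0.21 -0.06]
tip s 48.58 left 0.09 up 0.36 F along -1.3 left -0.1 up -1.8 rpy [-179.99   -1.5    76.68] t 25.40 gap 21.5 M [-0.4   0.04 -0.04]
tip s 52.46 left 0.08 up 0.34 F along -0.2 left -0.3 up -1.9 rpy [-179.99   -1.49   76.68] t 25.90 gap 21.3 M [-0.09  0.04  0.04]
```

The push force has gone to zero. I'll check that the stub is in the tray before drawing out.

```bash
python3 - <<'E'
from h import *
s,d=snapshot('scene');t,_=snapshot('top')
W=world('scene',d);g=s.astype(int)
k=(g[...,0]-g[...,2]>60)&(g[...,0]>120)&(W[...,1]>165)&(W[...,1]<330)&(W[...,0]>470)&(W[...,0]<680)
print(k.sum(),W[k].mean(0) if k.any() else '')
a=cv2.resize(s[230:360,310:470],None,fx=4.5,fy=4.5,interpolation=cv2.INTER_CUBIC);save('s3',a)
E
python3 w.py
```

```text
117 [625.79039897 253.37870219  18.55506526]
tip s 52.43 left 0.06 up 0.34 F along 0.2 left -0.5 up -1.6 rpy [-179.99   -1.48   76.68] t 26.00 gap 21.6 M [-0.07  0.04  0.04]
```

View pics/s3.png

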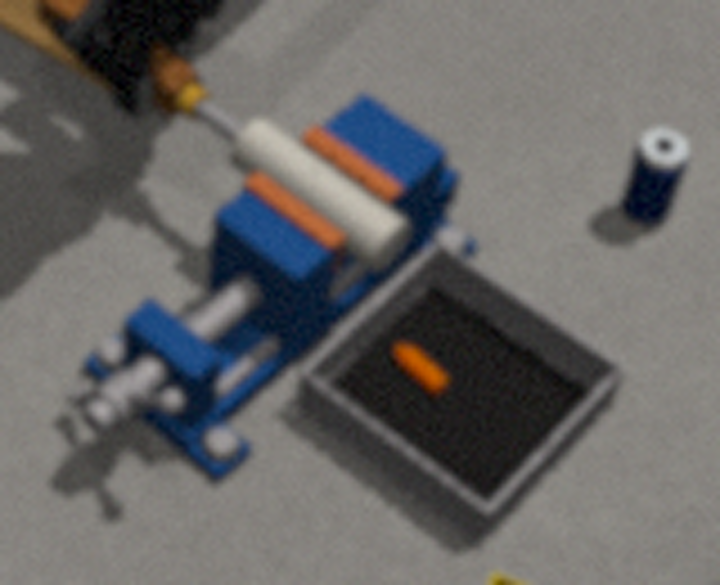

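The stub lies in the tray at crop (420,368), with the rod still through the bore. Drawing out now.

```bash
python3 -m jog '[[[-0.02,0,0.004,0,-0.0001,0,0],[-0.04,0,0.001,0,0,0,0],[-0.06,0,-0.0015,0,0,0,0],[-0.06,0,-0.0015,0,0,0,0],[-0.06,0,-0.0015,0,0,0,0]]]'>/dev/null; python3 w.py; python3 -m jog '[[[-0.08,0,-0.002,0,0,0,0],[-0.08,0,-0.002,0,0,0,0],[-0.08,0,-0.002,0,0,0,0],[-0.08,0,-0.002,0,0,0,0],[-0.08,0,-0.002,0,0,0,0],[-0.08,0,-0.002,0,0,0,0],[-0.08,0,-0.002,0,0,0,0],[-0.08,0,-0.002,0,0,0,0],[-0.08,0,-0.002,0,0,0,0],[-0.08,0,-0.002,0,0,0,0]]]'>/dev/null; python3 w.py
```

```text
tip s 40.03 left 0.05 up -0.10 F along 0.2 left 1.0 up -1.8 rpy [-180.     -1.44   76.67] t 26.62 gap 21.7 M [-0.01 -0.03  0.03]
tip s 0.01 left 0.22 up -0.14 F along 0.6 left -0.0 up -1.7 rpy [-179.99   -1.44   76.67] t 27.88 gap 21.4 M [-0.04 -0.02  0.02]
```

```bash
python3 -m jog '[[[-0.08,0,-0.002,0,0,0,0],[-0.08,0,-0.002,0,0,0,0],[-0.08,0,-0.002,0,0,0,0],[-0.08,0,-0.002,0,0,0,0],[-0.08,0,-0.002,0,0,0,0],[-0.08,0,-0.002,0,0,0,0],[-0.08,0,-0.002,0,0,0,0],[-0.08,0,-0.002,0,0,0,0],[-0.08,0,-0.002,0,0,0,0],[-0.08,0,-0.002,0,0,0,0]]]'>/dev/null; python3 w.py; python3 - <<'E'
from h import *
s=telemetry.sense();print(s['tool_pos'])
E
```

```text
tip s -40.00 left 0.35 up -0.15 F along -0.4 left 0.0 up -0.9 rpy [-179.99   -1.44   76.68] t 29.12 gap 21.2 M [-0.08 -0.02  0.06]
[ 489.68436892 -100.97074667   61.83822202]
```

```bash
python3 -m jog '[[[-0.1,0,-0.0025,0,0,0,0],[-0.2,0,-0.005,0,0,0,0],[-0.3,0,-0.008,0,0,0,0],[-0.2,0,-0.2,0,0,0,0],[0,0,-0.3,0,0,0,0],[0,0,-0.2,0,0,0,0],[0,0,0,0,0,0,0],[0,0,0,0,0,0,0]]]'>/dev/null; python3 w.py; python3 - <<'E'
from h import *
print(pose()[0]);plan([426.1,-149.7,83],[180,0,83.8],6)
E
```

```text
tip s -80.29 left 0.72 up 34.50 F along -0.6 left 0.2 up -2.5 rpy [-179.99   -1.44   76.7 ] t 30.12 gap 21.3 M [-0.11  0.02  0.06]
[ 480.24463807 -140.13275458   96.46929503]
n 6 row [-0.0645, -0.1719, 0.0439] [3e-05, -0.00067, -0.00329] mm/row 9.4 deg/row 1.21
```

```bash
python3 -m jog '[[[-0.065,-0.172,0.044,0,-0.0007,-0.0033,0],[-0.065,-0.172,0.044,0,-0.0007,-0.0033,0],[-0.065,-0.172,0.044,0,-0.0007,-0.0033,0],[-0.065,-0.172,0.044,0,-0.0007,-0.0033,0],[-0.065,-0.172,0.044,0,-0.0006,-0.0033,0],[-0.065,-0.172,0.044,0,-0.0006,-0.0033,0],[0,0,0,0,0,0,0],[0,0,0,0,0,0,0],[0,0,0,0,0,0,0]]]'>/dev/null; python3 - <<'E'
from h import *
s=telemetry.sense();print(s['tool_pos'],s['tcp_rot'],s['ft_force'],s['time']);plan([426.1,-149.7,27],[180,0,83.8],4)
P=camera_params('wrist');r,d=snapshot('wrist');save('w4',r)
E
```

```text
[ 426.47818095 -150.29081501   83.28634262] [1.79895204e+02 1.09453354e-02 8.37970014e+01] [-0.49262313 -0.19768574 -1.73128386] 31.25
n 4 row [0.0028, -0.0025, 0.2814] [7e-05, 1e-05, -0.0] mm/row 14.1 deg/row 0.03
```

View pics/w4.png

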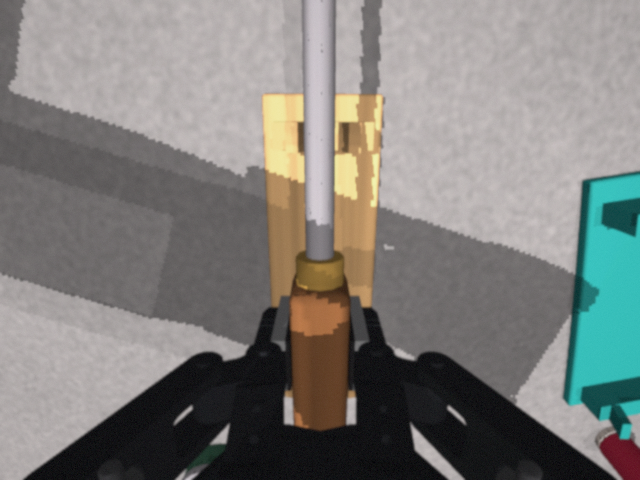

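The drift is held over its rest, with the rod at column 320 between the post cheeks at (300,137) and (346,137). Lowering it now and watching for the touch.

```bash
python3 -m jog '[[[0.003,-0.003,0.28,0,0,0,0],[0.003,-0.003,0.28,0,0,0,0],[0.003,-0.003,0.28,0,0,0,0],[0.003,-0.003,0.22,0,0,0,0],[0,0,0.02,0,0,0,0],[0,0,0,0,0,0,0],[0,0,0,0,0,0,0]]]'; python3 -m jog '[[[0,0,0.02,0,0,0,0],[0,0,0.02,0,0,0,0],[0,0,0,0,0,0,0]]]'
```

```text
time: 32.17
tool_pos: [425.9, -149.7, 29.5]
tcp_rot: [179.9, 0.0, 83.8]
ft_force: [1.2, 0.2, -2.1]
finger_gap: 21.7
time: 32.55
tool_pos: [425.6, -149.5, 27.0]
tcp_rot: [179.9, 0.0, 83.8]
ft_force: [0.6, -0.4, -0.9]
finger_gap: 21.4
```

```bash
python3 -m jog '[[[0,0,0.02,0,0,0,0],[0,0,0.02,0,0,0,0],[0,0,0,0,0,0,0],[0,0,0,0,0,0,0]]]'; python3 -m jog '[[[0,0,0.02,0,0,0,0],[0,0,0.01,0,0,0,0],[0,0,0,0,0,0,0],[0,0,0,0,0,0,0]]]'
```

```text
time: 33.05
tool_pos: [425.8, -149.6, 25.1]
tcp_rot: [179.9, 0.0, 83.8]
ft_force: [1.0, 0.3, -2.4]
finger_gap: 20.9
time: 33.55
tool_pos: [425.9, -149.6, 23.7]
tcp_rot: [179.9, 0.0, 83.8]
ft_force: [2.4, -0.3, -1.5]
finger_gap: 21.1
```

```bash
python3 -m jog '[[[0,0,0.014,0,0,0,0],[0,0,0,0,0,0,0],[0,0,0,0,0,0,0]]]'; python3 -m jog '[[[0,0,0,0,0,0,0.3],[0,0,0,0,0,0,0.5],[0,0,0,0,0,0,0.6],[0,0,0,0,0,0,0.6],[0,0,0,0,0,0,0.6]]]' ; python3 -m jog '[[[0,0,-0.2,0,0,0,0.6],[0,0,-0.6,0,0,0,0.6],[0,0,-0.8,0,0,0,0.6],[0.4,0,-0.8,0,0,0,0.6],[0.8,0,-0.4,0,0,0,0.6],[0.4,0,0,0,0,0,0.6],[0,0,0,0,0,0,0.6],[0,0,0,0,0,0,0.6],[0,0,0,0,0,0,0.6]]]'; python3 - <<'E'
from h import *
P=camera_params('wrist');r,d=snapshot('wrist');save('w5',r);W=world('w',d,P=P);t,dt=snapshot('top');save('t5',t)
def mids(zlo,zhi,ylo,yhi,hw):
    k=(W[...,2]>zlo)&(W[...,2]<zhi)&(W[...,1]>ylo)&(W[...,1]<yhi)&(abs(W[...,0]-(424.1+(W[...,1]+174.4)*.106))<hw)
    Q=W[k];b=np.round(Q[:,1]/3);M=np.array([Q[b==i].mean(0) for i in np.unique(b) if (b==i).sum()>8]);px=np.polyfit(M[:,1],M[:,0],1);pz=np.polyfit(M[:,1],M[:,2],1)
    print('yaw',90-np.degrees(np.arctan(px[0])),'x at -120',np.polyval(px,-120),'y',Q[:,1].min(),Q[:,1].max(),'z',np.polyval(pz,[M[0,1],M[-1,1]]),np.median(Q[:,2]))
mids(35,55,-50,40,12);mids(50,70,-240,-122,14)
print(telemetry.sense()['time'])
E
```

```text
time: 33.92
tool_pos: [425.9, -149.7, 23.1]
tcp_rot: [179.9, 0.0, 83.8]
ft_force: [2.6, -1.3, 1.3]
finger_gap: 21.5
time: 34.55
tool_pos: [425.6, -149.5, 22.8]
tcp_rot: [179.9, 0.0, 83.8]
ft_force: [0.4, 0.3, -0.0]
finger_gap: 51.2
time: 35.67
tool_pos: [433.9, -70.7, 162.6]
tcp_rot: [180.0, 0.0, 83.7]
ft_force: [0.1, 0.0, -0.2]
finger_gap: 51.4
yaw 84.35150023115595 x at -120 428.0988510931743 y -49.90176670453877 23.696232645402745 z [47.45958642 45.72422689] 46.86229610285466
yaw 84.26775303208808 x at -120 427.61015838169357 y -229.47935560441874 -122.05028808427195 z [58.38186915 57.75460121] 58.24726489999276
35.775
```

View pics/w5.png

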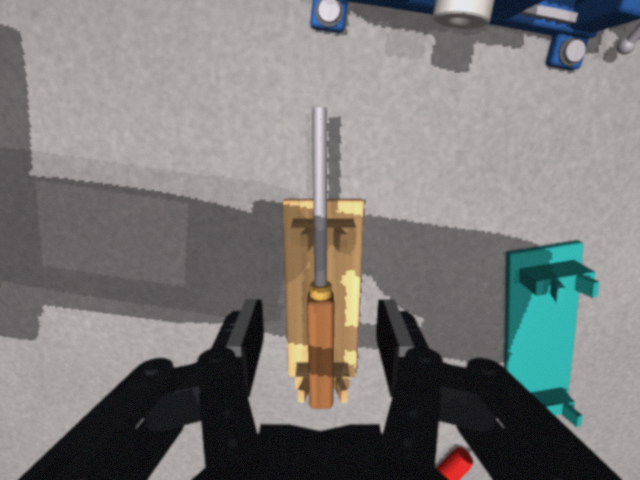

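The drift is seated in both notches: tip at (320,108), tail at (321,407). Its heights match the first measurement and the gripper is clear. Handing in.

```bash
python3 -c "
from h import *
print(job.hand_in())"
```

```text
the job is handed in; nothing more can be done
None
```

The stub is out of the sleeve and in the tray, and the drift is back in its wooden rest. I handed the job in at about 36 s; no verdict is reported.

- **Fit:** I pitched and yawed the tool to line up the crooked rod (about 1.4° low) with the bore. It went in with no side force beyond about 1 N.
- **Push:** The rod met the stub about 16 mm before the sleeve's middle. The push held steady at 12–14 N, eased near the end and dropped to zero at the exit. The highest reading was 14 N, but I only read the force at the end of each short move.
- **Stub:** A picture taken while the rod was still through the bore showed the stub lying in the tray.
- **Drift:** After release, the wrist camera showed it in both notches. Its heights matched the start to about 0.5 mm and its tip position to about 1 mm. Its line measured 84.3°, against 83.9–84.1° at first.
- **One disagreement:** The handle's sideways position read about 1.8 mm different from the start. That is within the camera's roughly 2 mm calibration error and well inside the 8 mm limit.
- **Not checked:** I didn't measure the tray or the bystanders again at the end. I saw no sign of them being touched.

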